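# Put the flash scraper away in its sheath at the plastic welder

## Robot

A 6-joint arm with a two-finger parallel gripper is mounted at the origin on the work surface. World frame = base frame: x ahead of the robot, y to its left, z up, the work surface at z = 0. Lengths are in m, angles in rad, forces in N, time in s.
With the tool pointing down it reaches from about 0.35 to 0.975 m from the base axis. Payload 4.9 kg.
Tool frame: the origin (TCP) lies on the centre line of the jaws, within the pads' length; the fingertips stand 14 mm ahead of it and the grasp point (between the pads) lies 5 mm behind it (manip.nose_length is the distance from the TCP to the fingertips, in m); z points along the fingers, y is the line along which they close (so a half turn about z gives the same grasp; the last joint's range is limited). The gripper opens to 85 mm and grips with 20 to 120 N. Pads are 22 mm wide; open, the fingers measure 114 mm over their backs; the gripper's body (76 mm by 85 mm) begins 54 mm behind the grasp point. The pads swing forward as they close: fully open they stand 13 mm farther back than shut.
Start: joints at [1.078, 0.053, 1.613, -0, 1.476, -0.119], TCP at [0.228, 0.582, 0.215] pointing down, gripper open.
Joint ranges: [-3.01, 3.01], [-1.01, 2.22], [0.06, 2.58], [-1.02, 4.17], [0.09, 2.62], [-3.14, 3.14]. Speed limits (rad/s): [2.57, 2.57, 3.14, 3.14, 3.14, 3.14].

## Interface

Orientations are given as a unit quaternion [w, x, y, z].
In Python, from plant import manip, imaging gives the robot as it stands.
- The arm moves only by the tool play_rows, never from a script. Its argument "commands" is a list of rows, each a list of 6 numbers: the shift along the tool's x, y, z in mm, then the turn, a rotation vector about the tool's x, y, z in degrees. A call has 1 to 5 rows; each row shifts and turns the commanded pose from where the row before left it, along the tool's axes as they then stand; what a row does not reach is not made up. A row lasts 1/12 s, in which the tool goes at most 41.7 mm and 7.16 degrees, less where a joint would pass 70% of its speed; a pose out of reach is approached as far as the arm can. A call is refused whole if a number of a shift passes 41.7 or a number of a turn 7.16, either way. A call with a gripper value outside its range is refused whole. "hand" is the finger opening in mm, from 0 to 85.4, set as the call begins (left out, the last holds). The fingers move at their own pace and stop on an object; the grip force is fixed at half the most. Time passes only in rows, so rows that do not move let the fingers close. It gives the time, the measured TCP pose, the force, the opening and the grip force at its end, in the units of the state.
- manip.state(): the state, without advancing time (a new reading comes with each control period).
- imaging.grab_frame(name): name is "scene" or "top" or "wrist"; returns a dict with "image" (384x512x3 uint8, red, green, blue), "fx", "fy", "cx", "cy" (pixels), "R" (3x3) and "t" (3): a world point X has camera coordinates R X + t; the wrist camera has in their place "mount" (4x4, takes a point from camera to tool coordinates, whose origin is the TCP and whose axes are the flange's). Camera axes: x right, y down, z forward; pixel columns grow to the right and rows downward; lengths in m; the calibration is good to about 2 mm. A picture is of the moment at which its call begins: read the wrist's pose just before it. There is no depth.
- manip.job_done(): hands the job in; it is judged then, once.
The state is a dict: "time": time; "joint_pos": joint angles; "joint_vel": joint speeds; "joint_efforts": joint torques, N m; "tool_pos": TCP position; "tool_rot": TCP orientation; "contact_force": force on the tool from outside, world axes, zero at the start; "ft_torque": the same for the moment, N m; "gripper_width": opening from 0.0 (shut) to 1.0 (fully open); "grasp_force": force on a finger pad.
Only numpy, scipy, OpenCV 4.12 (cv2) and the standard library are available. Lean on these libraries where they do the work, as an engineer would, in place of code of your own. Each camera call takes 0.05 s, during which the arm holds its last target. There are 200 camera calls.

## Task

The fixture has been scraped clean of weld flash: put the wide blue-handled scraper away. Slide it, blade first, fully home into the empty blue sheath of the tool dock and let go of it. Leave the two tools already in the dock, the finished lamps and the flask where they are.

Things in the scene. Friction and masses are not known exactly. Their poses are not given: they have to be found in the camera images.
- scraper: Wide flash scraper to be put away: blue handle, steel blade, 215 mm long, about 150 g. Origin on the handle's underside centre line, 35 mm behind the handle's front end, within 10 mm of the balance point: grip there. x points along the tool to the cutting edge, y across, z normal to the flat tool (up as it lies). It lies flat on its handle, the blade level, 9 mm clear of the bench.
- scraper_grip (a point): Centre of the handle at the place to grip, 10 mm above the origin of scraper. The handle is 125 mm long (x -90 to +35 mm in that frame), 28 mm wide and 20 mm thick; its front 7 mm is a steel collar 32 mm wide.
- scraper_tip (a point): Middle of the scraper's cutting edge: x 125, y 0, z 10 mm in the frame of scraper. The blade lies at mid thickness of the handle, is 2 mm thick and 90 mm long (x 35 to 125 mm): a neck 34 mm wide, then 60 mm wide from x 58 mm to the edge.
- blue_sheath: Empty sheath with blue rails, fixed on the dock: a slot 68 mm wide, 7 mm high between a black base plate, blue side rails and a clear 4 mm cover; 86 mm wide outside. Origin in the middle of the mouth (front edge of the cover) on the slot's floor, 44 mm above the bench. x points into the slot, away from the robot and 15 degrees below level; y across; z normal to the floor, up.
- blue_lip (a point): Middle of the front edge of the blue sheath's lip, x -14 mm in its frame: the slot's floor runs 14 mm out in front of the mouth, open above, between side guides that flare from 68 to about 78 mm wide.
- blue_stop (a point): Middle of the blue slot's closed back stop, on its floor, x 70 mm in the sheath's frame. Fully home, the blade's edge meets it and about 6 mm of neck shows between lip and handle. Let go there, the handle droops up to 3.4 degrees and the tool stays in.
- dock: Aluminium plate 120 x 300 x 10 mm fixed on the bench, often turned; origin under its centre, x away from the robot. It carries three sheaths (blue, red, yellow rails) side by side, parallel, 94 mm apart centre to centre, in any order; all slope alike with mouths to the robot. Only the neighbouring tools' handles stand out in front of them.
- narrow_scraper_grip (a point): Narrow scraper with a red handle (28 mm wide, 125 mm long), loose, at home in the sheath with red rails; this point is in its handle, 35 mm behind the handle's front end. The handle points to the robot, sloping up. To be left alone.
- file_grip (a point): Flat file with a turned wooden handle (28 mm thick, 120 mm long), loose, at home in the sheath with yellow rails; this point is in its handle, 33 mm behind the handle's front end. To be left alone.
- lamp_a: Finished lamp strip, black housing with red lens, 230 x 40 x 16 mm, lying on the bench beyond the scraper. Origin under its centre, x along it. To be left alone.
- lamp_b: Another finished lamp strip like lamp_a, lying to the right of the dock. To be left alone.
- flask: Upright metal flask, 66 mm diameter, 200 mm tall; origin under its centre, z up. To be left standing where it is.
Mind the look-alikes: they are no part of the job. Leave any purple look-alike of the flask alone.

How it is judged:
By the outcome, as a careful person would: the job done as asked, in the order asked, and still so for the second after the job is handed in, with the robot touching nothing.
It also fails if it takes over 42 s, if anything falls off the work surface, if the arm or the gripper's body presses on something with over 40 N, if the wrist force passes 120 N, or if a joint passes its speed limit or range.

## Working session

There is one attempt and no reset: what is moved stays moved. The work goes in short steps, Python scripts to look and compute and a tool call to move; the robot and the scene stay as the last step left them, time stands still between calls to the robot, and variables do not carry over. Pictures are saved under pics/ and viewed, at most 10 in all, crops included, and the job is handed in when it is done.

Besides the shell and the picture viewer there is one more tool, called after "Request:" in YAML: its name, and indented under it one key for each argument. play_rows: Moves the arm, as the interface text tells. Its arguments: {"type":"object","properties":{"commands":{"type":"array","items":{"type":"array","items":{"type":"number"}}},"hand":{"type":"number"}},"required":["commands"]}

```bash
mkdir -p pics; python3 - <<'E'
from plant import manip, imaging
import cv2,numpy as np
for n in("scene","top"):
    f=imaging.grab_frame(n); cv2.imwrite(f"pics/{n}0.png",f["image"][:,:,::-1])
    np.savez(f"{n}.npz",**f)
    print(n,f["fx"],f["cx"],f["cy"],(-np.array(f["R"]).T@f["t"]).round(3),np.array(f["R"]).round(3).tolist())
a=cv2.imread("pics/scene0.png");b=cv2.imread("pics/top0.png")
cv2.imwrite("pics/both.png",cv2.resize(np.vstack([a,b]),None,fx=.78,fy=.78))
print(manip.state())
E
```

```text
scene 463.7281762516263 259.0257604881412 187.03957332637714 [1.248 0.769 1.387] [[-0.768, 0.64, 0.015], [0.508, 0.624, -0.594], [-0.39, -0.448, -0.805]]
top 353.52682148619385 251.3859306965684 192.64293752810363 [0.479 0.046 1.284] [[-0.023, -1.0, 0.018], [-0.993, 0.021, -0.119], [0.119, -0.02, -0.993]]
{'time': 0.1, 'joint_pos': array([ 1.07800411e+00,  5.32947600e-02,  1.61411415e+00,  3.95639436e-05,
        1.47600550e+00, -1.18991017e-01]), 'joint_vel': array([ 6.95239111e-04, -1.67850368e-03, -2.37373459e-03, -9.03721114e-05,
       -1.24084818e-03, -3.15376338e-04]), 'joint_efforts': array([ 1.06209695e-04, -3.94906282e+01, -3.71360672e+01, -1.18832140e-04,
        3.85935127e-03, -9.56599877e-06]), 'tool_pos': array([0.2279326 , 0.58133779, 0.21390897]), 'tool_rot': array([-2.93081679e-04,  1.85816149e-01,  9.82584108e-01, -8.62661866e-04]), 'contact_force': array([-0.69341578, -0.55146992,  0.64705784]), 'ft_torque': array([0.00480745, 0.02191729, 0.01927205]), 'grasp_force': 0.0, 'gripper_width': 0.9980014581640361}
```

View pics/scene0.png

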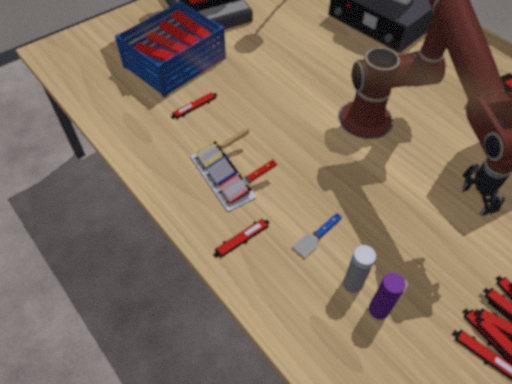

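View pics/top0.png

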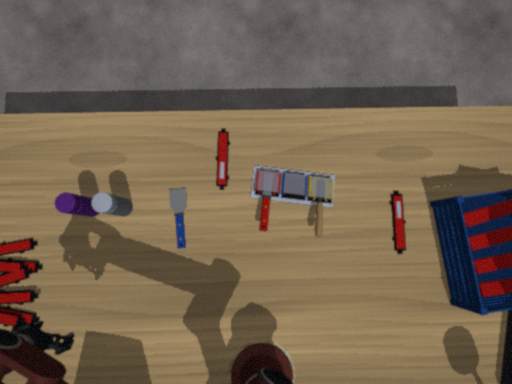

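The scene shows the only loose blue-handled scraper at top px (181,230), with its blade at (178,198). The dock is at (293,186), with blue rails in the middle at (295,184), the red tool on the left at (264,212) and the file on the right at (319,217). The grey flask is at (104,203) and its purple look-alike at (75,204); both stay put. The blue crate at the right is not part of the job.

```bash
cat > h.py <<'E'
import numpy as np,cv2
from plant import manip, imaging
from scipy.spatial.transform import Rotation as Ro
def T():
    s=manip.state();q=s["tool_rot"];M=np.eye(4);M[:3,:3]=Ro.from_quat([q[1],q[2],q[3],q[0]]).as_matrix();M[:3,3]=s["tool_pos"];return M
def cam(f,M=None):   # -> camera centre, cam->world rotation
    if "mount" in f: W=M@np.array(f["mount"]);return W[:3,3],W[:3,:3]
    R=np.array(f["R"]);return -R.T@np.array(f["t"]),R.T
def ray(f,p,M=None):
    c,R=cam(f,M);return c,R@np.array([(p[0]-f["cx"])/f["fx"],(p[1]-f["cy"])/f["fy"],1.])
def onz(f,p,z,M=None):
    c,d=ray(f,p,M);return c+d*(z-c[2])/d[2]
def proj(f,X,M=None):
    c,R=cam(f,M);q=R.T@(np.array(X)-c);return np.array([f["cx"]+f["fx"]*q[0]/q[2],f["cy"]+f["fy"]*q[1]/q[2]])
def bluemask(im):
    h=cv2.cvtColor(im,cv2.COLOR_RGB2HSV);return cv2.inRange(h,(100,120,50),(125,255,255))
E
python3 - <<'E'
from h import *
for n in("top","scene"):
    f=dict(np.load(n+".npz")); m=bluemask(f["image"])
    k,l,st,ce=cv2.connectedComponentsWithStats(m)
    for i in range(1,k):
        if st[i,4]>8:
            r=cv2.minAreaRect(np.argwhere(l==i)[:,::-1].astype(np.float32))
            print(n,st[i],ce[i].round(1),[np.round(x,1) for x in r],onz(f,ce[i],.02).round(3),onz(f,ce[i],.045).round(3))
            if n=="top" and st[i,4]<400: print([onz(f,p,.02).round(3).tolist() for p in cv2.boxPoints(r)])
a=dict(np.load("top.npz"))["image"][150:250,160:350,::-1]
cv2.imwrite("pics/crop1.png",cv2.resize(a,None,fx=4.2,fy=4.2,interpolation=cv2.INTER_CUBIC))
E
```

```text
top [282 174   3  22  41] [282.8 184.7] [array([282.8, 184.5]), array([ 1.8, 21.1]), np.float64(3.6)] [ 0.656 -0.094  0.02 ] [ 0.653 -0.092  0.045]
[[0.619, -0.087, 0.02], [0.696, -0.095, 0.02], [0.695, -0.101, 0.02], [0.619, -0.094, 0.02]]
top [303 176   4  23  37] [305.2 186.8] [array([305.1, 187. ]), array([ 2.2, 22.1]), np.float64(6.7)] [ 0.647 -0.175  0.02 ] [ 0.643 -0.171  0.045]
[[0.607, -0.165, 0.02], [0.687, -0.178, 0.02], [0.686, -0.185, 0.02], [0.606, -0.173, 0.02]]
top [ 456  190   56  124 2421] [487.4 247. ] [array([490.4, 252.4]), array([119.4,  55.8]), np.float64(83.2)] [ 0.416 -0.82   0.02 ] [ 0.417 -0.803  0.045]
top [452 203  21  93 177] [461.9 249.8] [array([461.8, 249.1]), array([93.9,  3.1]), np.float64(78.7)] [ 0.409 -0.727  0.02 ] [ 0.41  -0.712  0.045]
[[0.575, -0.703, 0.02], [0.577, -0.715, 0.02], [0.251, -0.75, 0.02], [0.249, -0.739, 0.02]]
top [441 205  22  97 309] [451.2 253. ] [array([451.2, 253.1]), array([97.9,  3.9]), np.float64(78.5)] [ 0.398 -0.687  0.02 ] [ 0.4   -0.673  0.045]
[[0.569, -0.66, 0.02], [0.571, -0.674, 0.02], [0.232, -0.714, 0.02], [0.
[... 1467 characters left out ...]
rray([152.9,  60.1]), array([87.9, 43.4]), np.float64(37.1)] [ 0.513 -0.811  0.02 ] [ 0.526 -0.783  0.045]
scene [139  38   6   4  13] [141.6  39.5] [array([141.6,  39.7]), array([1.8, 5.8]), np.float64(63.4)] [ 0.46  -1.016  0.02 ] [ 0.474 -0.983  0.045]
scene [206  54   4   4   9] [207.8  55.7] [array([207.6,  55.7]), array([1.8, 4. ]), np.float64(63.4)] [ 0.286 -0.722  0.02 ] [ 0.304 -0.694  0.045]
scene [218 170  19  14  33] [227.1 176.8] [array([226.9, 176.9]), array([ 1.9, 21.6]), np.float64(54.8)] [ 0.647 -0.104  0.02 ] [ 0.658 -0.088  0.045]
scene [316 214  25  22 161] [327.9 224.9] [array([328.1, 224.6]), array([ 6.4, 27.9]), np.float64(48.4)] [0.505 0.283 0.02 ] [0.519 0.292 0.045]
```

View pics/crop1.png

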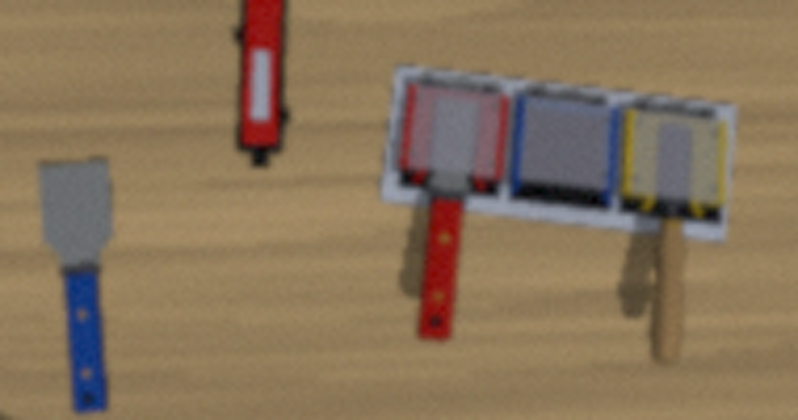

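The crop confirms the scraper: blue handle, wide free blade at (75,205) in the crop, and nothing else like it lies loose. The empty blue-railed sheath is at (565,150) in the crop. Next I move above the scraper.

```bash
cat >> h.py <<'E'
from scipy.linalg import logm,expm
def pose(p,yaw,pitch=0):
    # tool z down, tool x = -(scraper x); yaw of scraper x, pitch = nose-down deg
    X=Ro.from_euler("ZY",[yaw,pitch],degrees=True).as_matrix()
    M=np.eye(4);M[:3,:3]=X@np.diag([-1,1,-1.]);M[:3,3]=p;return M
def rows(G,n,M=None):
    D=np.linalg.inv(T() if M is None else M)@G
    if np.linalg.norm(D[:3,:3]-np.eye(3))<1e-6: d,w=D[:3,3]/n,np.zeros(3)
    else:
        E=np.real(expm(np.real(logm(D))/n));d=E[:3,3];w=Ro.from_matrix(E[:3,:3]).as_rotvec(degrees=True)
    print(n,"rows",(d*1000).round(1).tolist(),w.round(2).tolist())
E
python3 - <<'E'
from h import *
f=imaging.grab_frame("wrist");print(np.round(f["mount"],3).tolist(),f["fx"],f["cx"],f["cy"])
rows(pose([.52,.278,.2],4.5),14)
rows(pose([.52,.278,.2],4.5),15)
E
```

```text
[[-0.001, -0.955, -0.298, 0.075], [1.0, -0.001, 0.002, -0.001], [-0.002, -0.298, 0.955, -0.158], [0.0, 0.0, 0.0, 1.0]] 315.7645607945814 260.3800600324226 192.10092108900827
14 rows [-24.3, -18.1, 1.0] [-0.01, -0.0, -1.85]
15 rows [-22.7, -16.9, 0.9] [-0.01, -0.0, -1.73]
```

Request:
play_rows:
  commands:
    - [-24.3,-18.1,1,0,0,-1.85]
    - [-24.3,-18.1,1,0,0,-1.85]
    - [-24.3,-18.1,1,0,0,-1.85]
    - [-24.3,-18.1,1,0,0,-1.85]
    - [-24.3,-18.1,1,0,0,-1.85]
  hand: 85

```text
time: 0.57
tool_pos: [0.3166, 0.4574, 0.2095]
tool_rot: [-0.0, 0.105, 0.994, -0.0]
contact_force: [0.3, -0.3, 0.6]
gripper_width: 0.991
grasp_force: 0.0
```

Request:
play_rows:
  commands:
    - [-24.3,-18.1,1,0,0,-1.85]
    - [-24.3,-18.1,1,0,0,-1.85]
    - [-24.3,-18.1,1,0,0,-1.85]
    - [-24.3,-18.1,1,0,0,-1.85]
    - [-24.3,-18.1,1,0,0,-1.85]

```text
time: 0.98
tool_pos: [0.4236, 0.3501, 0.2047]
tool_rot: [-0.0, 0.025, 1.0, -0.0]
contact_force: [0.9, 0.2, -0.6]
gripper_width: 0.994
grasp_force: 0.0
```

Request:
play_rows:
  commands:
    - [-24.3,-18.1,1,0,0,-1.85]
    - [-24.3,-18.1,1,0,0,-1.85]
    - [-24.3,-18.1,1,0,0,-1.85]
    - [-24.3,-18.1,1,0,0,-1.85]
    - [0,0,0,0,0,0]

```text
time: 1.4
tool_pos: [0.5231, 0.2757, 0.2003]
tool_rot: [0.0, -0.037, 0.999, -0.001]
contact_force: [-0.9, -0.6, 0.5]
gripper_width: 0.996
grasp_force: 0.0
```

```bash
python3 - <<'E'
from h import *
M=T();f=imaging.grab_frame("wrist");im=f["image"]
m=bluemask(im);k,l,st,ce=cv2.connectedComponentsWithStats(m);i=1+st[1:,4].argmax()
r=cv2.minAreaRect(np.argwhere(l==i)[:,::-1].astype(np.float32))
print(M.round(4).tolist(),r)
P=np.array([onz(f,p,.02,M) for p in cv2.boxPoints(r)]);print(P.round(4).tolist())
cv2.imwrite("pics/w1.png",im[:,:,::-1]);np.savez("w1.npz",M=M,**f)
E
```

```text
[[-0.9972, -0.0745, 0.0007, 0.5231], [-0.0745, 0.9972, -0.0017, 0.2757], [-0.0006, -0.0018, -1.0, 0.2003], [0.0, 0.0, 0.0, 1.0]] ((264.4999694824219, 140.99998474121094), (107.99998474121094, 24.999996185302734), 90.0)
[[0.4423, 0.2605, 0.02], [0.4404, 0.2858, 0.02], [0.5555, 0.2962, 0.02], [0.5576, 0.2681, 0.02]]
```

View pics/w1.png

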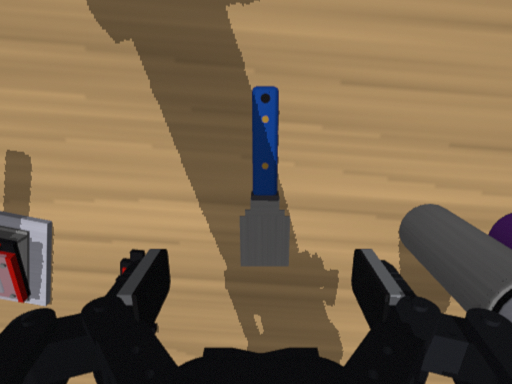

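The wrist view shows the handle at (264,141), lined up with the tool. The flask is well to the right at (450,260). The blue part measures 116 mm (118 expected), which puts the origin at (0.530, 0.280) with a yaw of 4.5°.

```bash
python3 - <<'E'
from h import *
rows(pose([.53,.280,.045],4.5),5)
rows(pose([.53,.280,.019],4.5),2,pose([.53,.280,.045],4.5))
E
```

```text
5 rows [-1.8, 0.4, 31.1] [-0.01, -0.01, -0.05]
2 rows [0.0, 0.0, 13.0] [0.0, 0.0, 0.0]
```

Request:
play_rows:
  commands:
    - [-1.8,0.8,31,0,0,0]
    - [-1.8,0.8,31,0,0,0]
    - [-1.8,0.8,31,0,0,0]
    - [-1.8,0.8,31,0,0,0]
    - [-1.8,0.8,31,0,0,-0.2]
  hand: 60

```text
time: 1.87
tool_pos: [0.5276, 0.2844, 0.0446]
tool_rot: [-0.0, -0.041, 0.999, 0.0]
contact_force: [-0.2, 0.5, -0.6]
gripper_width: 0.703
grasp_force: 0.0
```

Request:
play_rows:
  commands:
    - [0,0,10,0,0,0]
    - [0,0,10,0,0,0]
    - [0,0,6,0,0,0]
    - [0,0,0,0,0,0]

```text
time: 2.2
tool_pos: [0.5285, 0.2839, 0.02]
tool_rot: [-0.0, -0.041, 0.999, 0.0]
contact_force: [-0.9, 0.7, 0.3]
gripper_width: 0.704
grasp_force: 0.0
```

Request:
play_rows:
  commands:
    - [-1.5,-3.5,1,0,0,0]
    - [0,0,0,0,0,0]

```text
time: 2.37
tool_pos: [0.532, 0.2804, 0.0209]
tool_rot: [0.002, -0.041, 0.999, 0.0]
contact_force: [-0.1, -0.2, -0.6]
gripper_width: 0.699
grasp_force: 0.0
```

Request:
play_rows:
  commands:
    - [0,0,0,0,0,0]
    - [0,0,0,0,0,0]
    - [0,0,0,0,0,0]
    - [0,0,0,0,0,0]
    - [0,0,0,0,0,0]
  hand: 0

```text
time: 2.78
tool_pos: [0.5305, 0.2802, 0.0192]
tool_rot: [0.0, -0.041, 0.999, 0.0]
contact_force: [-0.4, -0.3, -1.2]
gripper_width: 0.007
grasp_force: 0.0
```

Request:
play_rows:
  commands:
    - [0,0,0,0,0,0]
    - [0,0,0,0,0,0]
    - [0,0,0,0,0,0]
    - [0,0,0,0,0,0]

```text
time: 3.12
tool_pos: [0.5304, 0.2802, 0.0189]
tool_rot: [-0.0, -0.041, 0.999, -0.0]
contact_force: [-0.1, -0.3, -0.1]
gripper_width: 0.001
grasp_force: 0.0
```

The fingers closed on nothing, so I look before doing anything else.

```bash
python3 - <<'E'
from h import *
M=T();f=imaging.grab_frame("wrist");g=imaging.grab_frame("scene")
a=f["image"];b=cv2.resize(g["image"][180:280,270:404],(512,384),interpolation=cv2.INTER_CUBIC)
cv2.imwrite("pics/w2.png",cv2.resize(np.hstack([a,b]),(800,300))[:,:,::-1])
print(M[:3,3],proj(f,M[:3,3],M),proj(g,M[:3,3]))
E
```

```text
[0.53040822 0.28024019 0.01894164] [261.73409243 237.53918066] [321.99220474 228.50822569]
```

View pics/w2.png

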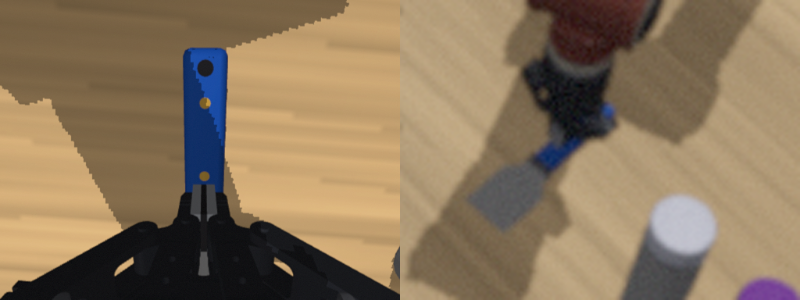

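The wrist view shows the shut fingers at (204,190) above or in front of the handle, which hasn't moved. I check the nose length and whether the handle has shifted.

```bash
python3 - <<'E'
from h import *
print(manip.nose_length,[a for a in dir(manip) if a[0]!='_'],manip.state()["contact_force"])
M=T();f=imaging.grab_frame("wrist");im=f["image"]
m=bluemask(im);k,l,st,ce=cv2.connectedComponentsWithStats(m);i=1+st[1:,4].argmax()
q=np.argwhere(l==i);print(st[i])
for r in(70,120,170,220,235):
    c=q[q[:,0]==r][:,1]
    if len(c): print(r,c.min(),c.max(),onz(f,(c.min(),r),.02,M).round(4),onz(f,(c.max(),r),.02,M).round(4))
print(onz(f,(262,st[i,1]),.02,M))
E
```

```text
0.014 ['IKError', 'job_done', 'nose_length', 'state'] [ 1.23751663  0.95866732 -0.20561948]
[ 235   61   56  186 8689]
70 235 290 [0.4456 0.2607 0.02  ] [0.4435 0.2862 0.02  ]
120 235 289 [0.4683 0.262  0.02  ] [0.4662 0.2882 0.02  ]
170 236 287 [0.4933 0.2639 0.02  ] [0.4912 0.2899 0.02  ]
220 237 285 [0.5207 0.2661 0.02  ] [0.5186 0.2918 0.02  ]
235 237 285 [0.5295 0.2666 0.02  ] [0.5274 0.2927 0.02  ]
[0.44070385 0.27292313 0.02      ]
```

The handle hasn't moved, and its apparent width (26 mm against 28 mm) suggests the wrist sits higher than the reading. I reopen and probe down gently, watching the force.

Request:
play_rows:
  commands:
    - [0,0,-15,0,0,0]
    - [0,0,0,0,0,0]
    - [0,0,0,0,0,0]
    - [0,0,0,0,0,0]
    - [0,0,0,0,0,0]
  hand: 45

```text
time: 3.68
tool_pos: [0.5301, 0.2801, 0.0334]
tool_rot: [-0.0, -0.041, 0.999, -0.0]
contact_force: [-1.3, -0.2, -0.3]
gripper_width: 0.526
grasp_force: 0.0
```

Request:
play_rows:
  commands:
    - [0,0,7,0,0,0]
    - [0,0,7,0,0,0]
    - [0,0,0,0,0,0]

```text
time: 3.93
tool_pos: [0.5287, 0.2795, 0.0173]
tool_rot: [-0.002, -0.041, 0.999, -0.001]
contact_force: [-1.2, -0.6, -1.0]
gripper_width: 0.528
grasp_force: 0.0
```

Request:
play_rows:
  commands:
    - [0,0,2,0,0,0]
    - [0,0,1,0,0,0]
    - [0,0,0,0,0,0]

```text
time: 4.18
tool_pos: [0.5303, 0.2801, 0.0166]
tool_rot: [-0.0, -0.041, 0.999, -0.0]
contact_force: [0.3, 0.5, -0.5]
gripper_width: 0.526
grasp_force: 0.0
```

```bash
python3 - <<'E'
from h import *
M=T();f=imaging.grab_frame("wrist");g=imaging.grab_frame("scene")
a=f["image"];b=cv2.resize(g["image"][190:250,280:360],(512,384),interpolation=cv2.INTER_CUBIC)
cv2.imwrite("pics/w3.png",cv2.resize(np.hstack([a,b]),(800,300))[:,:,::-1])
E
```

```text
(no output)
```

View pics/w3.png

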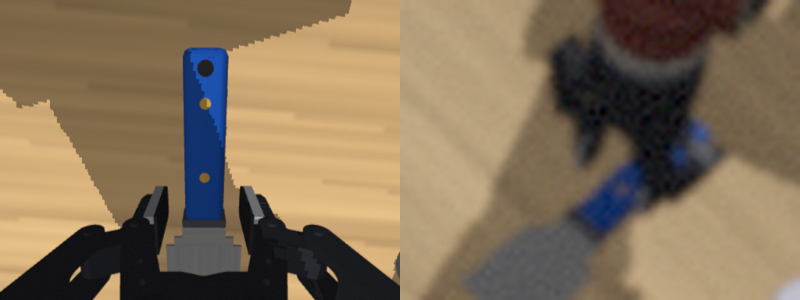

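The wrist view shows the pads at (155,205) and (255,205) either side of the handle front. It is centred, so only the height is in doubt. I probe lower.

Request:
play_rows:
  commands:
    - [0,0,2,0,0,0]
    - [0,0,2,0,0,0]
    - [0,0,0,0,0,0]

```text
time: 4.53
tool_pos: [0.5302, 0.2801, 0.0126]
tool_rot: [-0.0, -0.041, 0.999, -0.0]
contact_force: [-0.4, 0.3, 0.1]
gripper_width: 0.526
grasp_force: 0.0
```

Request:
play_rows:
  commands:
    - [0,0,2,0,0,0]
    - [0,0,0,0,0,0]

```text
time: 4.7
tool_pos: [0.5302, 0.2801, 0.0106]
tool_rot: [-0.0, -0.041, 0.999, -0.0]
contact_force: [-0.1, -0.3, -0.1]
gripper_width: 0.528
grasp_force: 0.0
```

Request:
play_rows:
  commands:
    - [0,0,2,0,0,0]
    - [0,0,0,0,0,0]

```text
time: 4.87
tool_pos: [0.5302, 0.2801, 0.0086]
tool_rot: [-0.0, -0.041, 0.999, -0.0]
contact_force: [-0.3, 0.2, -0.2]
gripper_width: 0.528
grasp_force: 0.0
```

With the TCP at 0.019 the shut tips cleared the 20 mm handle. The tips are therefore at least 15 mm higher than nominal, and I can safely go 4 mm lower and close.

Request:
play_rows:
  commands:
    - [0,0,2,0,0,0]
    - [0,0,2,0,0,0]
    - [0,0,0,0,0,0]

```text
time: 5.12
tool_pos: [0.5301, 0.2801, 0.0044]
tool_rot: [-0.0, -0.041, 0.999, -0.0]
contact_force: [-0.3, 0.1, -0.4]
gripper_width: 0.524
grasp_force: 0.0
```

Request:
play_rows:
  commands:
    - [0,0,0,0,0,0]
    - [0,0,0,0,0,0]
    - [0,0,0,0,0,0]
    - [0,0,0,0,0,0]
    - [0,0,0,0,0,0]
  hand: 0

```text
time: 5.53
tool_pos: [0.5305, 0.2802, 0.0051]
tool_rot: [0.0, -0.041, 0.999, 0.0]
contact_force: [-0.3, 0.4, -0.4]
gripper_width: 0.006
grasp_force: 0.0
```

```bash
python3 - <<'E'
from h import *
M=T();f=imaging.grab_frame("wrist");im=f["image"]
m=bluemask(im);k,l,st,ce=cv2.connectedComponentsWithStats(m);i=1+st[1:,4].argmax()
q=np.argwhere(l==i);print(M[:3,3],st[i])
for r in(40,80,120,160,200,220):
    c=q[q[:,0]==r][:,1]
    if len(c): print(r,c.min(),c.max(),onz(f,(c.min(),r),.02,M).round(4),onz(f,(c.max(),r),.02,M).round(4))
W=np.linalg.inv(np.array(f["mount"]))
for z in(-.03,-.02,-.01,0,.007,.014):
  o=[]
  for x in(.011,0):
    p=W@[x,0,z,1];o+=[f["cx"]+f["fx"]*p[0]/p[2],f["cy"]+f["fy"]*p[1]/p[2]]
  print(z,np.round(o,1))
g=imaging.grab_frame("scene");print("scene: TCP, tip, handle grip",proj(g,M[:3,3]),proj(g,M[:3,3]-[0,0,.014]),proj(g,[.53,.28,.02]))
b=cv2.resize(g["image"][185:257,275:355],None,fx=5.33,fy=5.33,interpolation=cv2.INTER_CUBIC)
cv2.imwrite("pics/w4.png",np.hstack([im[:,80:440],b])[:,:,::-1]);print(im.shape,b.shape)
E
```

```text
[0.53051739 0.28021117 0.00507593] [ 232   58   62  190 9797]
80 232 293 [0.4506 0.2607 0.02  ] [0.4485 0.2868 0.02  ]
120 233 291 [0.4673 0.2621 0.02  ] [0.4652 0.2878 0.02  ]
160 234 290 [0.4853 0.2636 0.02  ] [0.4832 0.2893 0.02  ]
200 234 288 [0.5048 0.2646 0.02  ] [0.5027 0.2905 0.02  ]
220 235 288 [0.5151 0.2657 0.02  ] [0.513  0.2916 0.02  ]
-0.03 [262.2 244.4 262.1 266. ]
-0.02 [262.  234.8 262.  255.3]
-0.01 [261.9 226.4 261.9 245.9]
0 [261.7 219.  261.7 237.5]
0.007 [261.7 214.2 261.7 232.2]
0.014 [261.6 209.8 261.6 227.2]
scene: TCP, tip, handle grip [321.46606098 230.60334775] [320.97058299 232.67795298] [322.06630092 228.23743521]
(384, 512, 3) (384, 426, 3)
```

View pics/w4.png

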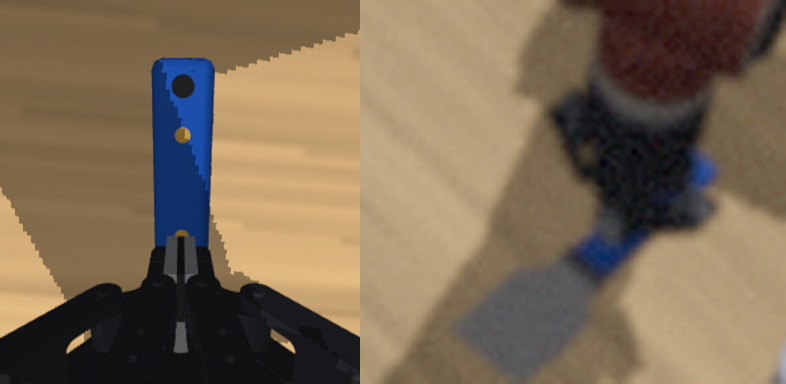

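The wrist view shows the shut fingertips at row 236, where a tip 20 mm *behind* the reported TCP would appear. The tips are therefore about 26 mm above the bench, just over the handle. Since they must be at 20 mm or more, going 15 mm lower is still safe. I open, go down 15 mm and close.

Request:
play_rows:
  commands:
    - [0,0,-10,0,0,0]
    - [0,0,0,0,0,0]
    - [0,0,0,0,0,0]
    - [0,0,0,0,0,0]
    - [0,0,0,0,0,0]
  hand: 45

```text
time: 6.05
tool_pos: [0.5304, 0.2802, 0.015]
tool_rot: [0.0, -0.041, 0.999, -0.0]
contact_force: [-0.2, -0.3, 0.4]
gripper_width: 0.523
grasp_force: 0.0
```

Request:
play_rows:
  commands:
    - [0,0,5,0,0,0]
    - [0,0,5,0,0,0]
    - [0,0,2,0,0,0]
    - [0,0,2,0,0,0]
    - [0,0,0,0,0,0]

```text
time: 6.47
tool_pos: [0.5298, 0.28, -0.0]
tool_rot: [-0.001, -0.041, 0.999, -0.0]
contact_force: [0.3, -0.5, -0.5]
gripper_width: 0.527
grasp_force: 0.0
```

Request:
play_rows:
  commands:
    - [0,0,2,0,0,0]
    - [0,0,2,0,0,0]
    - [0,0,0,0,0,0]

```text
time: 6.72
tool_pos: [0.5302, 0.2801, -0.0034]
tool_rot: [-0.0, -0.041, 0.999, -0.0]
contact_force: [-0.4, -0.4, 0.6]
gripper_width: 0.528
grasp_force: 0.0
```

Request:
play_rows:
  commands:
    - [0,0,2,0,0,0]
    - [0,0,2,0,0,0]
    - [0,0,2,0,0,0]
    - [0,0,0,0,0,0]

```text
time: 7.05
tool_pos: [0.5301, 0.2801, -0.0096]
tool_rot: [-0.0, -0.041, 0.999, -0.0]
contact_force: [-1.0, 0.4, -0.4]
gripper_width: 0.529
grasp_force: 0.0
```

Request:
play_rows:
  commands:
    - [0,0,0,0,0,0]
    - [0,0,0,0,0,0]
    - [0,0,0,0,0,0]
    - [0,0,0,0,0,0]
    - [0,0,0,0,0,0]
  hand: 0

```text
time: 7.47
tool_pos: [0.5307, 0.2803, -0.0088]
tool_rot: [0.0, -0.041, 0.999, 0.0]
contact_force: [0.4, 0.1, 0.8]
gripper_width: 0.306
grasp_force: 61.4
```

It grips, but the depth may be shallow, so I regrip 5 mm lower.

Request:
play_rows:
  commands:
    - [0,0,0,0,0,0]
    - [0,0,0,0,0,0]
    - [0,0,2,0,0,0]
    - [0,0,2,0,0,0]
    - [0,0,1,0,0,0]
  hand: 45

```text
time: 7.88
tool_pos: [0.5301, 0.2801, -0.0145]
tool_rot: [-0.0, -0.041, 0.999, -0.0]
contact_force: [-0.4, -0.2, -0.1]
gripper_width: 0.526
grasp_force: 0.0
```

Request:
play_rows:
  commands:
    - [0,0,0,0,0,0]
    - [0,0,0,0,0,0]
    - [0,0,0,0,0,0]
    - [0,0,0,0,0,0]
    - [0,0,0,0,0,0]
  hand: 0

```text
time: 8.3
tool_pos: [0.5304, 0.2802, -0.0141]
tool_rot: [-0.0, -0.041, 0.999, -0.0]
contact_force: [-0.1, 0.9, -0.0]
gripper_width: 0.312
grasp_force: 62.0
```

Request:
play_rows:
  commands:
    - [0,0,-20,0,0,0]
    - [0,0,-30,0,0,0]
    - [0,0,-30,0,0,0]
    - [0,0,-30,0,0,0]
    - [0,0,0,0,0,0]

```text
time: 8.72
tool_pos: [0.5348, 0.2819, 0.1037]
tool_rot: [0.006, -0.041, 0.999, 0.002]
contact_force: [1.3, 1.2, -0.2]
gripper_width: 0.311
grasp_force: 61.9
```

```bash
python3 - <<'E'
from h import *
M=T();f=imaging.grab_frame("wrist");im=f["image"];s=manip.state();print(M[:3,3],s["contact_force"],s["ft_torque"],s["gripper_width"])
m=bluemask(im);k,l,st,ce=cv2.connectedComponentsWithStats(m);i=1+st[1:,4].argmax()
q=np.argwhere(l==i);print(st[i])
for r in(40,80,120,160,200,220):
    c=q[q[:,0]==r][:,1]
    if len(c): print(r,c.min(),c.max())
g=imaging.grab_frame("scene")
b=cv2.resize(g["image"][165:237,275:355],None,fx=5.33,fy=5.33,interpolation=cv2.INTER_CUBIC)
cv2.imwrite("pics/w5.png",np.hstack([im[:,80:440],b])[:,:,::-1])
E
```

```text
[0.53475411 0.28191489 0.1037188 ] [ 0.12862639 -0.2044488  -1.14193576] [ 0.03646406  0.00301816 -0.00714927] 0.31278034368918656
[  226    55    71   264 15749]
80 226 296
120 227 294
160 228 293
200 229 291
220 230 291
```

View pics/w5.png

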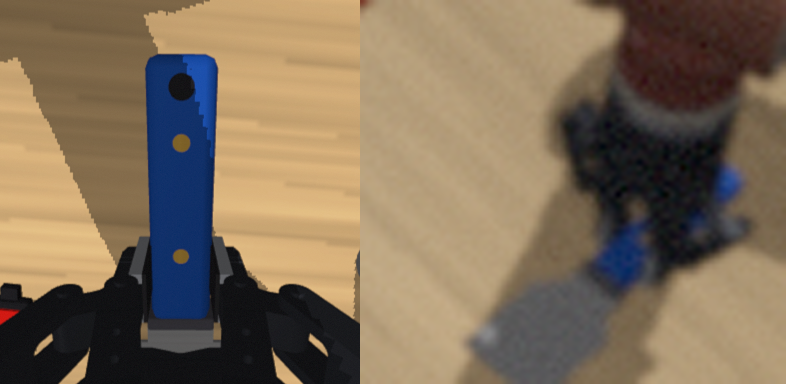

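The scraper is held: the wrist view shows the handle straight between the pads, with its front end at (181,318). The reported tool z is evidently biased, so I will now measure the blade and the dock directly in the fixed cameras.

```bash
cat >> h.py <<'E'
def tri(f,p,g,q):
    a,u=ray(f,p);b,v=ray(g,q);u=u/np.linalg.norm(u);v=v/np.linalg.norm(v)
    s=np.linalg.lstsq(np.c_[u,-v],b-a,rcond=None)[0];P,Q=a+s[0]*u,b+s[1]*v;return (P+Q)/2,np.linalg.norm(P-Q)
def greyrect(f,c,rad,smax=70,vmin=70):
    h=cv2.cvtColor(f["image"],cv2.COLOR_RGB2HSV);m=cv2.inRange(h,(0,0,vmin),(180,smax,255))
    z=np.zeros_like(m);cv2.circle(z,tuple(int(x) for x in c),rad,255,-1);m&=z
    m=cv2.morphologyEx(m,cv2.MORPH_OPEN,np.ones((3,3),np.uint8))
    k,l,st,ce=cv2.connectedComponentsWithStats(m);i=1+st[1:,4].argmax()
    return st[i],ce[i],np.argwhere(l==i)[:,::-1].astype(np.float32)
E
python3 - <<'E'
from h import *
t0=dict(np.load("top.npz"));s0=dict(np.load("scene.npz"))
# dock plate (top view)
st,c,p=greyrect(t0,(293,186),52,60,60);r=cv2.minAreaRect(p);print("dock",st,r)
print([onz(t0,q,.01).round(4).tolist() for q in cv2.boxPoints(r)])
for q in [(255.2,166),(335,174.5),(332.6,207.1),(251.2,197.6)]: print(onz(t0,q,.01).round(4))
# sheath, columns across the blue one: dark lip rows
im=t0["image"]
for n,(lo,hi) in dict(red=((0,100,60),(8,255,255)),yel=((24,120,90),(34,255,255))).items():
    h=cv2.cvtColor(im,cv2.COLOR_RGB2HSV);m=cv2.inRange(h,lo,hi);z=np.zeros_like(m);z[160:215,245:340]=1;m*=z
    k,l,st,ce=cv2.connectedComponentsWithStats(m)
    print(n,[(st[i].tolist(),ce[i].round(1).tolist()) for i in range(1,k) if st[i,4]>12])
for c in(290,293,296): print(c,[int(v) for v in im[168:212,c].mean(1)])
# held blade
t=imaging.grab_frame("top");s=imaging.grab_frame("scene");np.savez("t1.npz",**t);np.savez("s1.npz",**s)
for n,f in(("top",t),("scene",s)):
    X=proj(f,[.63,.288,.128]);st,c,p=greyrect(f,X,22);r=cv2.minAreaRect(p);print(n,X,st,c,r,cv2.boxPoints(r).round(1).tolist())
E
```

```text
dock [ 250  165   86   41 1951] ((292.5000305175781, 186.0), (82.96479034423828, 34.03582000732422), 6.842772960662842)
[[0.6117, 0.0278, 0.01], [0.7359, 0.0102, 0.01], [0.6932, -0.2913, 0.01], [0.5693, -0.2701, 0.01]]
[0.7289 0.0035 0.01  ]
[ 0.6915 -0.2886  0.01  ]
[ 0.5719 -0.2737  0.01  ]
[0.6128 0.0208 0.01  ]
red [([261, 197, 9, 18, 130], [265.0, 206.1])]
yel [([308, 177, 3, 20, 36], [309.1, 186.9])]
290 [116, 115, 124, 103, 83, 92, 106, 107, 104, 101, 102, 100, 101, 99, 101, 99, 103, 102, 101, 98, 102, 99, 100, 103, 96, 68, 41, 16, 19, 34, 80, 135, 151, 146, 127, 119, 120, 120, 121, 121, 119, 120, 122, 125]
293 [119, 116, 132, 114, 85, 87, 106, 109, 107, 103, 100, 102, 102, 99, 103, 101, 102, 102, 101, 102, 101, 102, 104, 104, 99, 81, 47, 25, 17, 25, 73, 130, 152, 155, 143, 125, 117, 118, 120, 119, 122, 120, 121, 123]
296 [123, 122, 118, 104, 85, 80, 101, 112, 110, 103, 101, 104, 101, 101, 98, 103, 105, 100, 100, 102, 101, 102, 99, 100, 99, 89, 63, 29, 22, 22, 49, 105, 142, 153, 151, 123, 115, 120, 120, 119, 122, 123, 123, 124]
top [170.37148726 190.32451277] [161 183  20  21 253] [173.07509881 191.        ] ((170.5, 193.0), (20.0, 19.0), 90.0) [[161.0, 183.0], [180.0, 183.0], [180.0, 203.0], [161.0, 203.0]]
scene [305.52160637 229.24678611] [295 216  28  25 439] [309.33029613 227.51025057] ((309.7500305175781, 226.75003051757812), (19.091880798339844, 25.455841064453125), 45.0) [[294.0, 229.0], [312.0, 211.0], [325.5, 224.5], [307.5, 242.5]]
```

```bash
python3 - <<'E'
from h import *
t0=dict(np.load("top.npz"));t=dict(np.load("t1.npz"));s=dict(np.load("s1.npz"))
print("lip",onz(t0,(293.4,198.4),.0476),"mouth",onz(t0,(293.6,193.6),.055))
P,e=tri(t,(170.5,182.6),s,(300.6,236.2));print("tip",P,e,"width top",[onz(t,(x,183),P[2]) for x in(160.5,180.5)])
# 4 corners paired: far-left, far-right
print("farL(+y)",tri(t,(160.5,182.6),s,(307.5,243)),"farR",tri(t,(180.5,182.6),s,(293.6,229)))
d=Ro.from_quat([-.041,.999,.002,.006]).as_matrix();M=T();print(M[:3,3])
for o in(0,.03,.02): print("expected tip from reading (z offset)",o,M[:3,3]+M[:3,:3]@[-.125,0,-.024]+[0,0,o])
print(Ro.from_matrix(M[:3,:3]@np.diag([-1,1,-1.])).as_euler("ZYX",degrees=True))
E
```

```text
lip [ 0.60288759 -0.12708998  0.0476    ] mouth [ 0.61905043 -0.12738791  0.055     ]
tip [0.65588728 0.29137408 0.11746344] 0.004019034645612466 width top [array([0.65657784, 0.32295557, 0.11746344]), array([0.65523179, 0.25678511, 0.11746344])]
farL(+y) (array([0.65648152, 0.32387009, 0.11912297]), np.float64(0.0035064812740187527)) farR (array([0.65524941, 0.25803984, 0.11797965]), np.float64(0.0036704521924556762))
[0.52920231 0.27973514 0.09420507]
expected tip from reading (z offset) 0 [0.6538531  0.28996952 0.11783635]
expected tip from reading (z offset) 0.03 [0.6538531  0.28996952 0.14783635]
expected tip from reading (z offset) 0.02 [0.6538531  0.28996952 0.13783635]
[ 4.68437388  0.16895596 -0.04864629]
```

The blade tip from cameras, (0.656, 0.291, 0.1175), agrees with the tool reading once the blade plane is taken at tool z = −24 mm. World readings are therefore right and only the finger depth differs. The sheath lip is at about (0.603, −0.1255), with a yaw of about −7.8°, and the rails measure 79 mm apart (77 expected).

```bash
cat >> h.py <<'E'
S0=np.array([.6164,-.127,.044]);YAW=-7.8
TIP=np.array([-.125,0,-.024])
def shpose(x,y,z,up=0,pitch=15.,yaw=None,S=None):  # blade tip (mid-plane) at sheath x,y,z
    yw=YAW if yaw is None else yaw;S=S0 if S is None else S
    Q=Ro.from_euler("ZY",[yw,15.],degrees=True).as_matrix()
    tip=S+Q@[x,y,z]+[0,0,up];G=pose([0,0,0],yw,pitch);G[:3,3]=tip-G[:3,:3]@TIP;return G
def insheath(M=None):
    M=T() if M is None else M;Q=Ro.from_euler("ZY",[YAW,15.],degrees=True).as_matrix()
    tip=M[:3,3]+M[:3,:3]@TIP;rel=Q.T@M[:3,:3]@np.diag([-1,1,-1.])
    return ((Q.T@(tip-S0))*1000).round(1),Ro.from_matrix(rel).as_euler("ZYX",degrees=True).round(2)
E
python3 - <<'E'
from h import *
U=T().copy();U[2,3]+=.06
A=shpose(-.045,0,.03,up=.08);print(A[:3,3])
rows(U,2);rows(A,18,U);rows(shpose(-.045,0,.03),4,A)
E
```

```text
[ 0.45525043 -0.10492525  0.17379479]
2 rows [0.1, -0.0, -30.0] [0.0, 0.0, 0.0]
18 rows [3.8, -21.5, -0.7] [-0.09, 0.82, 0.69]
4 rows [-5.2, -0.0, 19.3] [0.0, 0.0, 0.0]
```

Request:
play_rows:
  commands:
    - [0,0,-30,0,0,0]
    - [0,0,-30,0,0,0]
    - [3.8,-21.5,-0.7,-0.1,0.82,0.69]
    - [3.8,-21.5,-0.7,-0.1,0.82,0.69]
    - [3.8,-21.5,-0.7,-0.1,0.82,0.69]

```text
time: 9.33
tool_pos: [0.5224, 0.2144, 0.1563]
tool_rot: [-0.023, -0.023, 0.999, 0.001]
contact_force: [-0.1, 0.2, -2.6]
gripper_width: 0.308
grasp_force: 61.8
```

Request:
play_rows:
  commands:
    - [3.8,-21.5,-0.7,-0.1,0.82,0.69]
    - [3.8,-21.5,-0.7,-0.1,0.82,0.69]
    - [3.8,-21.5,-0.7,-0.1,0.82,0.69]
    - [3.8,-21.5,-0.7,-0.1,0.82,0.69]
    - [3.8,-21.5,-0.7,-0.1,0.82,0.69]

```text
time: 9.75
tool_pos: [0.5055, 0.1061, 0.1597]
tool_rot: [-0.06, 0.008, 0.998, 0.005]
contact_force: [1.1, -0.0, -1.4]
gripper_width: 0.308
grasp_force: 61.8
```

Request:
play_rows:
  commands:
    - [3.8,-21.5,-0.7,-0.1,0.82,0.69]
    - [3.8,-21.5,-0.7,-0.1,0.82,0.69]
    - [3.8,-21.5,-0.7,-0.1,0.82,0.69]
    - [3.8,-21.5,-0.7,-0.1,0.82,0.69]
    - [3.8,-21.5,-0.7,-0.1,0.82,0.69]

```text
time: 10.17
tool_pos: [0.483, -0.0004, 0.1651]
tool_rot: [-0.096, 0.038, 0.995, 0.008]
contact_force: [0.4, -1.0, -2.4]
gripper_width: 0.308
grasp_force: 61.8
```

Request:
play_rows:
  commands:
    - [3.8,-21.5,-0.7,-0.1,0.82,0.69]
    - [3.8,-21.5,-0.7,-0.1,0.82,0.69]
    - [3.8,-21.5,-0.7,-0.1,0.82,0.69]
    - [3.8,-21.5,-0.7,-0.1,0.82,0.69]
    - [3.8,-21.5,-0.7,-0.1,0.82,0.69]

```text
time: 10.58
tool_pos: [0.4546, -0.1053, 0.172]
tool_rot: [-0.131, 0.068, 0.989, 0.011]
contact_force: [0.7, -0.7, -1.8]
gripper_width: 0.306
grasp_force: 61.8
```

Request:
play_rows:
  commands:
    - [0,0,0,0,0,0]
    - [0,0,0,0,0,0]

```text
time: 10.75
tool_pos: [0.4551, -0.105, 0.1723]
tool_rot: [-0.13, 0.068, 0.989, 0.011]
contact_force: [0.7, 0.7, -0.7]
gripper_width: 0.314
grasp_force: 61.9
```

```bash
python3 - <<'E'
from h import *
print(insheath());G=shpose(-.045,0,.03);rows(G,4)
t=imaging.grab_frame("top");f=imaging.grab_frame("wrist")
np.savez("t2.npz",**t)
for y in(-.03,.03):print("pred corner px",proj(t,(T()@np.r_[TIP+[0,y,0],1])[:3]))
a=cv2.resize(t["image"][150:250,225:355],None,fx=4,fy=4,interpolation=cv2.INTER_CUBIC)
cv2.imwrite("pics/t2.png",cv2.resize(np.vstack([a])[:,:,::-1],None,fx=1.45,fy=1.45))
E
```

```text
(array([-65.4,  -0.4, 105.7]), array([-0.07,  0.04,  0.28]))
4 rows [-5.1, -0.0, 18.9] [0.07, -0.01, -0.02]
pred corner px [306.10464208 202.50098057]
pred corner px [287.44466147 200.34110616]
```

View pics/t2.png

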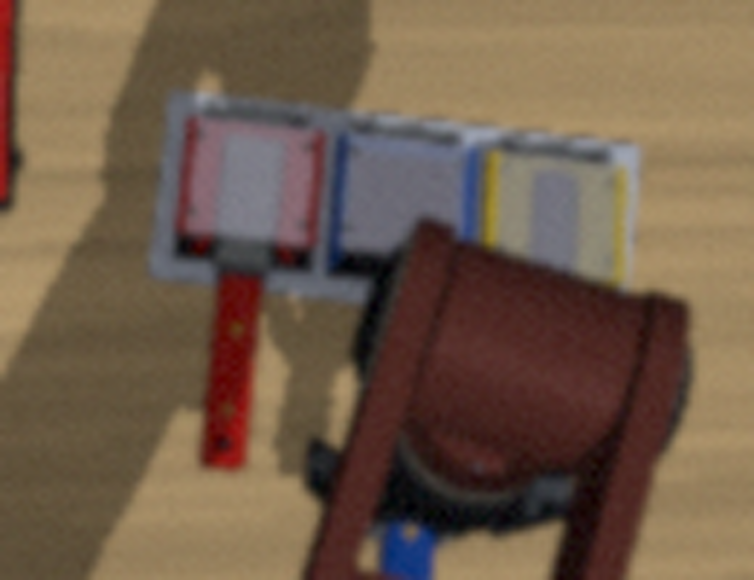

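The top view shows the blue sheath's mouth at (395,265) in the crop, free, with the arm over the blade and the blue handle at (410,550), level with the slot. I lower to the pre-insert point and check the tip in the scene camera by numbers.

Request:
play_rows:
  commands:
    - [-5.1,0,18.9,0.07,0,0]
    - [-5.1,0,18.9,0.07,0,0]
    - [-5.1,0,18.9,0.07,0,0]
    - [-5.1,0,18.9,0.07,0,0]
    - [0,0,0,0,0,0]

```text
time: 11.27
tool_pos: [0.4534, -0.1025, 0.0915]
tool_rot: [-0.133, 0.066, 0.989, 0.009]
contact_force: [0.3, 0.5, -2.4]
gripper_width: 0.316
grasp_force: 61.8
```

```bash
python3 - <<'E'
from h import *
print(insheath());M=T();rows(shpose(-.008,0,.008),3)
s=imaging.grab_frame("scene");np.savez("s3.npz",**s);s0=dict(np.load("scene.npz"))
for y in(-.03,0,.03):print("pred edge px",proj(s,(M@np.r_[TIP+[0,y,0],1])[:3]).round(1))
Q=Ro.from_euler("ZY",[YAW,15.],degrees=True).as_matrix()
for p in([-.014,-.034,0],[-.014,.034,0],[0,.0385,.007],[.07,.0385,.007],[0,-.0385,.007],[.07,-.0385,.007]):print("sheath",p,proj(s,S0+Q@p).round(1))
m=bluemask(s0["image"])[150:200,190:250];q=np.argwhere(m)[:,::-1]+[190,150];r=cv2.minAreaRect(q.astype(np.float32));print(cv2.boxPoints(r).round(1).tolist())
v=[s0["image"][150:212,190:268],s["image"][150:212,190:268]]
cv2.imwrite("pics/s3.png",cv2.resize(np.hstack(v),None,fx=5.1,fy=5.1,interpolation=cv2.INTER_CUBIC)[:,:,::-1])
E
```

```text
(array([-46.4,   2.5,  26.5]), array([ 0.14,  0.32, -0.  ]))
3 rows [-12.9, -0.7, 6.3] [-0.0, -0.11, 0.05]
pred edge px [234.5 149.6]
pred edge px [238.6 154.8]
pred edge px [242.8 160.2]
sheath [-0.014, -0.034, 0] [228.3 156.9]
sheath [-0.014, 0.034, 0] [237.4 169. ]
sheath [0, 0.0385, 0.007] [234.4 171. ]
sheath [0.07, 0.0385, 0.007] [218.6 181.6]
sheath [0, -0.0385, 0.007] [224.1 157.2]
sheath [0.07, -0.0385, 0.007] [208.5 167.5]
[[207.60000610351562, 168.39999389648438], [225.1999969482422, 155.89999389648438], [236.3000030517578, 171.39999389648438], [218.6999969482422, 183.89999389648438]]
```

View pics/s3.png

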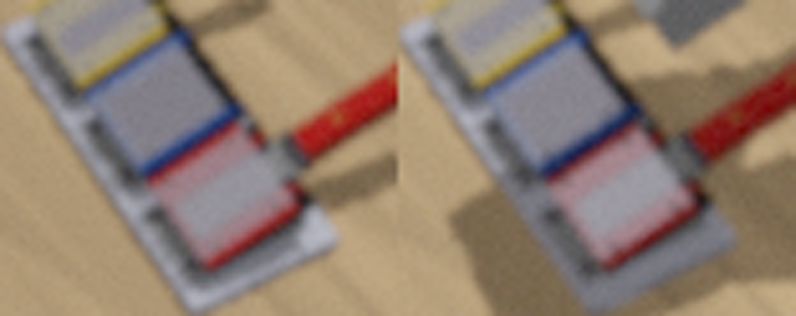

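The scene view confirms the sheath model: rail corners are within about 1 px, with the rail box centre at (222,170) against a prediction of (221.4,169.3). The blade is coming in at the top right with its corner near (245,159). I check the tip once more, settled, by numbers.

```bash
python3 - <<'E'
from h import *
print(insheath());M=T()
s=imaging.grab_frame("scene")
for n in [(-.001,-.03),(0,.03),(.03,0.03),(.03,-.03)]:print("pred px",n,proj(s,(M@np.r_[TIP+[n[0],n[1],0],1])[:3]).round(1))
c=proj(s,(M@np.r_[TIP+[.03,0,0],1])[:3])
st,ce,p=greyrect(s,c,20,70,60);r=cv2.minAreaRect(p);print(st,ce.round(1),[np.round(x,1) for x in r],cv2.boxPoints(r).round(1).tolist(),"pred ctr",c)
hull=cv2.convexHull(p)[:,0];print(cv2.approxPolyDP(hull,1.5,True)[:,0].tolist())
rows(shpose(-.008,0,.008),3)
E
```

```text
(array([-45.9,   2.1,  29.1]), array([ 0.12,  0.19, -0.03]))
pred px (-0.001, -0.03) [233.9 149.3]
pred px (0, 0.03) [242.5 159.8]
pred px (0.03, 0.03) [249.2 155.2]
pred px (0.03, -0.03) [240.8 144.7]
[236 138  26  21 326] [248.4 147.7] [array([249., 147.]), array([14.4, 26.6]), np.float64(56.3)] [[233.89999389648438, 148.39999389648438], [256.1000061035156, 133.60000610351562], [264.1000061035156, 145.60000610351562], [241.89999389648438, 160.39999389648438]] pred ctr [244.98181725 149.94006716]
[[261.0, 141.0], [257.0, 150.0], [245.0, 158.0], [242.0, 158.0], [236.0, 151.0], [239.0, 145.0], [248.0, 140.0], [258.0, 138.0]]
3 rows [-12.3, -0.4, 7.9] [-0.03, 0.01, 0.03]
```

The settled blade edge corners, (233.9,148.4) and (241.9,160.4), match the prediction to 1 px. I move over the lip and probe its floor.

Request:
play_rows:
  commands:
    - [-12.3,-0.7,7.9,0,0,0]
    - [-12.3,-0.7,7.9,0,0,0]
    - [-12.3,-0.7,6.9,0,0,-0.1]
    - [0,0,0,0,0,0]
    - [0,0,0,0,0,0]

```text
time: 11.78
tool_pos: [0.4865, -0.1108, 0.0658]
tool_rot: [-0.129, 0.066, 0.989, 0.008]
contact_force: [-0.2, 0.5, -0.9]
gripper_width: 0.311
grasp_force: 61.8
```

```bash
python3 -c "
from h import *
print(insheath(),manip.state()['contact_force'],manip.state()['ft_torque'])"
```

```text
(array([-7.1, -1.2, 11.6]), array([ 0.14, -0.2 , -0.11])) [-0.20558778  0.48613854 -0.93302322] [-0.02435207 -0.15449658 -0.00780354]
```

Request:
play_rows:
  commands:
    - [0,0.5,2,0,0,0]
    - [0,0.5,2,0,0,0]
    - [0,0,2,0,0,0]
    - [0,0,0,0,0,0]
    - [0,0,0,0,0,0]

```text
time: 12.2
tool_pos: [0.4842, -0.1096, 0.059]
tool_rot: [-0.129, 0.066, 0.989, 0.008]
contact_force: [-0.2, 0.6, -1.8]
gripper_width: 0.31
grasp_force: 61.8
```

```bash
python3 -c "
from h import *
print(insheath(),manip.state()['contact_force'],manip.state()['ft_torque'])"
```

```text
(array([-7.8, -0.4,  4.3]), array([ 0.12, -0.16, -0.1 ])) [-0.18292604  0.64321533 -1.82597448] [-0.02698135 -0.16125658  0.00435765]
```

Still free at mid-plane z = 4.3 mm. I keep probing 1 mm at a time.

Request:
play_rows:
  commands:
    - [0,0,1,0,0,0]
    - [0,0,0,0,0,0]
    - [0,0,0,0,0,0]

```text
time: 12.45
tool_pos: [0.4841, -0.1096, 0.0579]
tool_rot: [-0.129, 0.066, 0.989, 0.008]
contact_force: [0.4, -0.3, -1.5]
gripper_width: 0.312
grasp_force: 61.8
```

Request:
play_rows:
  commands:
    - [0,0,1,0,0,0]
    - [0,0,0,0,0,0]
    - [0,0,0,0,0,0]

```text
time: 12.7
tool_pos: [0.4839, -0.1096, 0.0569]
tool_rot: [-0.129, 0.066, 0.989, 0.008]
contact_force: [-0.6, -0.2, -0.8]
gripper_width: 0.309
grasp_force: 61.8
```

Request:
play_rows:
  commands:
    - [0,0,1,0,0,0]
    - [0,0,0,0,0,0]
    - [0,0,0,0,0,0]

```text
time: 12.95
tool_pos: [0.4837, -0.1096, 0.056]
tool_rot: [-0.129, 0.066, 0.989, 0.008]
contact_force: [-0.5, 0.2, -1.1]
gripper_width: 0.312
grasp_force: 61.8
```

```bash
python3 -c "
from h import *
print(insheath(),manip.state()['contact_force'],manip.state()['ft_torque'])"
```

```text
(array([-7.4, -0.4,  1.3]), array([ 0.12, -0.16, -0.1 ])) [-0.46944026  0.24059156 -1.13990208] [-0.02871431 -0.18209544  0.01070795]
```

Request:
play_rows:
  commands:
    - [0,0,1,0,0,0]
    - [0,0,0,0,0,0]
    - [0,0,0,0,0,0]

```text
time: 13.2
tool_pos: [0.4837, -0.1096, 0.0553]
tool_rot: [-0.129, 0.066, 0.989, 0.008]
contact_force: [-0.5, 0.0, 0.6]
gripper_width: 0.314
grasp_force: 62.1
```

Request:
play_rows:
  commands:
    - [0,0,1,0,0,0]
    - [0,0,0,0,0,0]
    - [0,0,0,0,0,0]

```text
time: 13.45
tool_pos: [0.4836, -0.1096, 0.0545]
tool_rot: [-0.128, 0.066, 0.989, 0.008]
contact_force: [-0.8, -0.2, 2.1]
gripper_width: 0.315
grasp_force: 62.3
```

```bash
python3 -c "
from h import *
print(insheath(),manip.state()['contact_force'],manip.state()['ft_torque'])"
```

```text
(array([-7.2, -0.5, -0. ]), array([ 0.11, -0.21, -0.1 ])) [-0.84759357 -0.21076411  2.08694417] [ 0.04241176 -0.27898221 -0.06710719]
```

Contact at mid-plane z ≈ 0.7 mm, so the model matches the floor. I raise to mid-slot and slide in.

Request:
play_rows:
  commands:
    - [0,0.4,-2.5,0,0,0]
    - [0,0,0,0,0,0]
    - [-4,0,0,0,0,0]
    - [-4,0,0,0,0,0]
    - [-4,0,0,0,0,0]

```text
time: 13.87
tool_pos: [0.4954, -0.1107, 0.0529]
tool_rot: [-0.129, 0.066, 0.989, 0.008]
contact_force: [-0.1, -0.3, -0.9]
gripper_width: 0.31
grasp_force: 61.8
```

Request:
play_rows:
  commands:
    - [-4,0,0,0,0,0]
    - [-4,0,0,0,0,0]
    - [0,0,0,0,0,0]

```text
time: 14.12
tool_pos: [0.5036, -0.1119, 0.051]
tool_rot: [-0.129, 0.066, 0.989, 0.008]
contact_force: [0.1, 0.7, -1.4]
gripper_width: 0.309
grasp_force: 61.8
```

```bash
python3 -c "
from h import *
print(insheath(),manip.state()['contact_force'],manip.state()['ft_torque'])"
```

```text
(array([13.2,  0. ,  1.6]), array([ 0.12, -0.15, -0.1 ])) [ 0.1305552   0.72787712 -1.39900067] [-0.03362506 -0.16248873  0.04160476]
```

Past the mouth with no force. I raise 1 mm and continue.

Request:
play_rows:
  commands:
    - [-4,0,-0.7,0,0,0]
    - [-5,0,-0.5,0,0,0]
    - [-5,0,0,0,0,0]
    - [-5,0,0,0,0,0]
    - [0,0,0,0,0,0]

```text
time: 14.53
tool_pos: [0.5224, -0.1145, 0.0475]
tool_rot: [-0.129, 0.066, 0.989, 0.008]
contact_force: [-0.5, 0.8, -1.7]
gripper_width: 0.309
grasp_force: 61.8
```

Request:
play_rows:
  commands:
    - [-5,0,0,0,0,0]
    - [-5,0,0,0,0,0]
    - [-5,0,0,0,0,0]
    - [-5,0,0,0,0,0]
    - [0,0,0,0,0,0]

```text
time: 14.95
tool_pos: [0.5415, -0.117, 0.0423]
tool_rot: [-0.129, 0.066, 0.989, 0.008]
contact_force: [0.4, -0.0, -1.5]
gripper_width: 0.309
grasp_force: 61.8
```

```bash
python3 -c "
from h import *
print(insheath(),manip.state()['contact_force'],manip.state()['ft_torque'])"
```

```text
(array([52.4,  0.1,  3.2]), array([ 0.12, -0.18, -0.1 ])) [ 0.37261042 -0.02739598 -1.46985574] [-0.03209862 -0.19406549  0.04050512]
```

Request:
play_rows:
  commands:
    - [-4,0,0,0,0,0]
    - [-4,0,0,0,0,0]
    - [-3,0,0,0,0,0]
    - [0,0,0,0,0,0]
    - [0,0,0,0,0,0]

```text
time: 15.37
tool_pos: [0.5513, -0.1183, 0.0397]
tool_rot: [-0.129, 0.066, 0.989, 0.008]
contact_force: [-0.1, 1.0, -2.0]
gripper_width: 0.311
grasp_force: 61.8
```

Request:
play_rows:
  commands:
    - [-2,0,0,0,0,0]
    - [-2,0,0,0,0,0]
    - [0,0,0,0,0,0]
    - [0,0,0,0,0,0]

```text
time: 15.7
tool_pos: [0.5551, -0.1188, 0.0387]
tool_rot: [-0.129, 0.066, 0.989, 0.008]
contact_force: [-0.1, 0.8, -1.2]
gripper_width: 0.31
grasp_force: 61.8
```

```bash
python3 -c "
from h import *
print(insheath(),manip.state()['contact_force'],manip.state()['ft_torque'])"
```

```text
(array([66.6,  0.1,  3.2]), array([ 0.12, -0.16, -0.1 ])) [-0.11179656  0.84684898 -1.23530153] [-0.00366981 -0.18902255  0.0179375 ]
```

Request:
play_rows:
  commands:
    - [-2,0,0,0,0,0]
    - [0,0,0,0,0,0]
    - [0,0,0,0,0,0]

```text
time: 15.95
tool_pos: [0.557, -0.119, 0.0382]
tool_rot: [-0.129, 0.066, 0.989, 0.008]
contact_force: [0.8, 0.5, -1.3]
gripper_width: 0.31
grasp_force: 61.8
```

Request:
play_rows:
  commands:
    - [-1,0,0,0,0,0]
    - [0,0,0,0,0,0]
    - [0,0,0,0,0,0]

```text
time: 16.2
tool_pos: [0.5579, -0.1192, 0.0379]
tool_rot: [-0.129, 0.066, 0.989, 0.008]
contact_force: [0.1, 0.6, -0.3]
gripper_width: 0.313
grasp_force: 61.8
```

Request:
play_rows:
  commands:
    - [-1,0,0,0,0,0]
    - [0,0,0,0,0,0]
    - [0,0,0,0,0,0]

```text
time: 16.45
tool_pos: [0.559, -0.1193, 0.0377]
tool_rot: [-0.129, 0.066, 0.989, 0.008]
contact_force: [0.1, -0.3, -1.7]
gripper_width: 0.313
grasp_force: 61.8
```

Request:
play_rows:
  commands:
    - [-1,0,0,0,0,0]
    - [0,0,0,0,0,0]
    - [0,0,0,0,0,0]

```text
time: 16.7
tool_pos: [0.5599, -0.1194, 0.0374]
tool_rot: [-0.129, 0.066, 0.989, 0.008]
contact_force: [-0.4, -0.9, -0.7]
gripper_width: 0.311
grasp_force: 61.8
```

Request:
play_rows:
  commands:
    - [-1,0,0,0,0,0]
    - [0,0,0,0,0,0]
    - [0,0,0,0,0,0]

```text
time: 16.95
tool_pos: [0.5609, -0.1196, 0.0371]
tool_rot: [-0.129, 0.066, 0.989, 0.008]
contact_force: [0.2, -0.3, -1.4]
gripper_width: 0.314
grasp_force: 61.8
```

Request:
play_rows:
  commands:
    - [-1,0,0,0,0,0]
    - [0,0,0,0,0,0]
    - [0,0,0,0,0,0]

```text
time: 17.2
tool_pos: [0.5618, -0.1197, 0.0369]
tool_rot: [-0.129, 0.066, 0.989, 0.008]
contact_force: [0.1, 0.3, -0.8]
gripper_width: 0.309
grasp_force: 61.8
```

```bash
python3 -c "
from h import *
print(insheath(),manip.state()['contact_force'],manip.state()['ft_torque'])"
```

```text
(array([73.6,  0.1,  3.3]), array([ 0.12, -0.16, -0.1 ])) [ 0.1447857   0.31472036 -0.82775607] [-0.02549985 -0.14919656  0.01958826]
```

Request:
play_rows:
  commands:
    - [-1,0,0,0,0,0]
    - [0,0,0,0,0,0]
    - [0,0,0,0,0,0]

```text
time: 17.45
tool_pos: [0.5626, -0.1198, 0.0366]
tool_rot: [-0.129, 0.066, 0.989, 0.008]
contact_force: [-0.0, -0.2, -0.8]
gripper_width: 0.31
grasp_force: 61.9
```

Request:
play_rows:
  commands:
    - [-1,0,0,0,0,0]
    - [0,0,0,0,0,0]
    - [0,0,0,0,0,0]

```text
time: 17.7
tool_pos: [0.5626, -0.1197, 0.0364]
tool_rot: [-0.13, 0.066, 0.989, 0.008]
contact_force: [-4.5, -0.1, 1.5]
gripper_width: 0.31
grasp_force: 62.1
```

```bash
python3 - <<'E'
from h import *
print(insheath(),manip.state()['contact_force'],manip.state()['ft_torque'])
s=imaging.grab_frame("scene");np.savez("s4.npz",**s);f=imaging.grab_frame("wrist")
cv2.imwrite("pics/fin.png",np.hstack([f["image"][:,80:440],cv2.resize(s["image"][140:212,190:270],None,fx=5.33,fy=5.33,interpolation=cv2.INTER_CUBIC)])[:,:,::-1])
E
```

```text
(array([74.5,  0.2,  2.5]), array([ 0.12,  0.02, -0.08])) [-4.45171116 -0.06833994  1.49159893] [ 0.04850793  0.51129258 -0.07469578]
```

The stop is felt: −4.5 N along x and no more advance. I press one more millimetre, set the blade down 1 mm, then release.

Request:
play_rows:
  commands:
    - [-1,0,0,0,0,0]
    - [0,0,0,0,0,0]
    - [0,0,0.5,0,0,0]
    - [0,0,0.5,0,0,0]
    - [0,0,0,0,0,0]

```text
time: 18.22
tool_pos: [0.5623, -0.1196, 0.0355]
tool_rot: [-0.132, 0.066, 0.989, 0.008]
contact_force: [-9.1, 2.2, 6.2]
gripper_width: 0.309
grasp_force: 62.4
```

```bash
python3 -c "
from h import *
print(insheath(),manip.state()['contact_force'],manip.state()['ft_torque'])"
```

```text
(array([74.5,  0.2,  1.3]), array([ 0.11,  0.17, -0.08])) [-9.10582095  2.24168012  6.23835048] [ 0.19959551  1.13682666 -0.08164582]
```

Firmly home against the stop and floor. I let go and back off along the tool axis.

Request:
play_rows:
  commands:
    - [0,0,0,0,0,0]
    - [0,0,0,0,0,0]
    - [0,0,0,0,0,0]
    - [0,0,0,0,0,0]
    - [0,0,0,0,0,0]
  hand: 45

```text
time: 18.63
tool_pos: [0.5648, -0.1201, 0.0353]
tool_rot: [-0.128, 0.066, 0.989, 0.008]
contact_force: [0.1, 0.3, 0.2]
gripper_width: 0.526
grasp_force: 0.0
```

Request:
play_rows:
  commands:
    - [0,0,-5,0,0,0]
    - [0,0,-10,0,0,0]
    - [0,0,-20,0,0,0]
    - [0,0,-25,0,0,0]
    - [0,0,-25,0,0,0]

```text
time: 19.05
tool_pos: [0.5862, -0.1228, 0.1187]
tool_rot: [-0.129, 0.066, 0.989, 0.008]
contact_force: [1.7, 0.0, 0.2]
gripper_width: 0.527
grasp_force: 0.0
```

Request:
play_rows:
  commands:
    - [25,0,-25,0,0,0]
    - [30,0,-20,0,0,0]
    - [30,0,-20,0,0,0]
    - [0,0,0,0,0,0]
    - [0,0,0,0,0,0]

```text
time: 19.47
tool_pos: [0.5222, -0.1144, 0.2056]
tool_rot: [-0.126, 0.066, 0.99, 0.007]
contact_force: [0.4, -0.2, -1.1]
gripper_width: 0.526
grasp_force: 0.0
```

```bash
python3 - <<'E'
from h import *
f=imaging.grab_frame("wrist");s=imaging.grab_frame("scene");M=T()
m=bluemask(s["image"]);k,l,st,ce=cv2.connectedComponentsWithStats(m)
print([(st[i].tolist(),ce[i].round(1).tolist()) for i in range(1,k) if st[i,4]>10 and st[i,1]>100])
Q=Ro.from_euler("ZY",[YAW,15.],degrees=True).as_matrix()
for x in(-.02,-.145):print("expected handle end px scene",proj(s,S0+Q@[x,0,.011]),"wrist",proj(f,S0+Q@[x,0,.011],M))
m=bluemask(f["image"]);k,l,st,ce=cv2.connectedComponentsWithStats(m);print([(st[i].tolist(),ce[i].round(1).tolist()) for i in range(1,k) if st[i,4]>100])
b=cv2.resize(s["image"][140:206,195:275],None,fx=4.8,fy=4.8,interpolation=cv2.INTER_CUBIC)
a=cv2.resize(f["image"],(416,316))
o=np.zeros((320,800,3),np.uint8);o[:316,:416]=a;o[:min(316,b.shape[0]),416:]=b[:316,:384];cv2.imwrite("pics/fin2.png",o[:,:,::-1])
E
```

```text
[([235, 145, 27, 18, 141], [247.9, 153.7]), ([218, 171, 19, 13, 31], [227.1, 177.1])]
expected handle end px scene [233.39481228 160.48513161] wrist [260.68400413 288.90017649]
expected handle end px scene [261.10235308 142.02234388] wrist [260.98998458 168.29221374]
[([248, 167, 28, 115, 2944], [261.1, 224.4]), ([220, 287, 11, 61, 359], [224.3, 316.1]), ([293, 288, 11, 60, 360], [298.7, 315.9])]
```

The numbers confirm it is home. The handle spans wrist rows 167–282, against an expected 168 to about 282 for the blue part, and its scene extent (235–262, 145–163) matches too. The gripper is clear, so I hand in.

```bash
python3 -c "
from plant import manip
print(manip.job_done())"
```

```text
the job is handed in; nothing more can be done
None
```

The blue-handled scraper is in the blue sheath, pressed against the back stop and let go, and the job was handed in at about 19.5 s; the arm touched nothing else that I could detect, though I did not re-measure the other tools, lamps or flask afterwards.

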